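# Pack the last two meal boxes into the delivery carton

### The job

The open delivery carton on the steel bench already holds one foil tray. Put the long slim white box and the small short white box upright into the space left beside the tray, so that both stand flat on the carton's bottom at the same time; set them down, do not drop them in. The bulky square white box belongs to another order: leave it where it stands.

Things in the scene. Friction and masses are not known exactly. Their poses are not given: they have to be found in the camera images.
- carton: Open cardboard carton, fixed: 206 (x) x 186 (y) x 50 mm, walls and bottom 3 mm. Origin: centre of its underside, on the bench; z up. A foil tray, top 42 mm above the bench, fills x -5..100, y 0..90 mm. Free: a lane x -100..100, y -90..0 and, joined to it, a pocket x -100..-5, y 0..90. The long box fits the lane (lengthwise along x, centre 0, -47), the short one the pocket (centre -53, 46).
- long_box_center (a point): Centre, half-way up, of the long slim white paperboard meal box, 170 (x) x 55 (y) x 90 (z, up) mm, about 0.25 kg, loose, standing on the bench. Gripped across its 55 mm, near the top: in the carton its upper 43 mm stand above the carton's rim, and fingers that reach lower would meet the walls.
- short_box_center (a point): Centre, half-way up, of the short small white paperboard meal box, 66 (x) x 56 (y) x 90 (z, up) mm, about 0.15 kg, loose, standing on the bench. Gripped across its 56 mm, near the top, like the long one; in the pocket it may stand either way round (66 mm along the carton's x or y).
- square_box_center (a point): Centre, half-way up, of the bulky square white paperboard meal box, 100 (x) x 95 (y) x 90 (z, up) mm, loose. Not part of this order: to be left where it stands.
Things that resemble listed ones, but are neither listed nor needed, are in the scene too. Leave any purple or red look-alike of the part that bears short_box_center alone. What is shaped like the part that bears long_box_center but green is not meant.

How it is judged:
By the outcome, as a careful person would: the job done as asked, in the order asked, and still so for the second after the job is handed in, with the robot touching nothing.
It also fails if it takes over 56 s, if anything falls off the work surface, if the arm or the gripper's body presses on something with over 40 N, if the wrist force passes 120 N, or if a joint passes its speed limit or range.

### The arm

A 6-joint arm with a two-finger parallel gripper is mounted at the origin on the work surface. World frame = base frame: x ahead of the robot, y to its left, z up, the work surface at z = 0. Lengths are in m, angles in rad, forces in N, time in s.
With the tool pointing down it reaches from about 0.375 to 0.975 m from the base axis. Payload 3.8 kg.
Tool frame: the origin (TCP) lies midway between the tips of the shut fingers; the grasp point (between the pads) lies 19 mm behind it; z points along the fingers, y is the line along which they close (so a half turn about z gives the same grasp; the last joint's range is limited). The gripper opens to 85 mm and grips with 20 to 120 N. Pads are 22 mm wide; open, the fingers measure 114 mm over their backs; the gripper's body (76 mm by 85 mm) begins 54 mm behind the grasp point. The pads swing forward as they close: fully open they stand 13 mm farther back than shut.
Start: joints at [-1.255, 0.264, 1.604, -0, 1.274, -0.037], TCP at [0.233, -0.633, 0.231] pointing down, gripper open.
Joint ranges: [-2.63, 2.63], [-0.94, 2.18], [0.31, 2.57], [-1.31, 4.45], [0, 2.66], [-2.55, 2.55]. Speed limits (rad/s): [2.57, 2.57, 3.14, 3.14, 3.14, 3.14].

### API

Orientations are given as a rotation vector (axis times angle).
In Python, from workcell import bot gives the robot as it stands.
- The arm moves only by the tool servo_tool, never from a script. Its argument "series" is a list of rows, each a list of 7 numbers: the shift along the world's x, y, z in units of 0.15 m (1.0 is 0.15 m), then the turn, a rotation vector about the world's x, y, z in units of 180 degrees (1.0 is 180 degrees), then the closure, from 0 (fully open) to 1 (shut). A call has 1 to 20 rows; each row is the pose to reach, as a shift and turn from the pose commanded when the call began, turning the shorter way round; what a row does not reach only later rows make up. A row lasts 1/10 s, in which the tool goes at most 50 mm and 8.59 degrees, less where a joint would pass 70% of its speed; a pose out of reach is approached as far as the arm can. A call with a number of a shift or a turn outside -1 to 1 is refused whole. A call with a gripper value outside its range is refused whole. The fingers move at their own pace and stop on an object; "newtons" is the grip in N (left out, the last holds). Time passes only in rows, so rows that repeat a pose let the fingers close. It gives the time, the measured TCP pose, the force, the opening and the grip force at its end, in the units of the state.
- bot.read_state(): the state, without advancing time (a new reading comes with each control period).
- bot.read_camera(name): name is "side" or "top" or "wrist"; returns the picture (480x640x3 uint8, red, green, blue); there is no depth.
- bot.camera_info(name): a dict with "vertical_fov" (degrees; the focal length in pixels is half the picture's height over the tangent of half this angle, whatever the lens; pixels are square), "cx", "cy" (the principal point, pixels), "R" (3x3) and "t" (3): a world point X has camera coordinates R X + t. Camera axes: x right, y down, z forward; pixel columns grow to the right and rows downward; lengths in m; the calibration is good to about 2 mm. A picture is of the moment at which its call begins: read the wrist's pose just before it. camera_info takes no time and is no camera call; for the wrist camera it gives the pose at the moment of the call.
- bot.finish_job(): hands the job in; it is judged then, once.
Trained networks look in the newest picture that a camera, given by its name, has taken for a name from the list of things; names that differ only in an ending like _2 or _b are one class to them, and where a whole thing is asked for, a point or a joint stands for the part that bears it (a point fixed in the world has none). Each returns a list of dicts, best first, with "score" (0 to 1); they miss things now and then, are a little off and sometimes report something else, mostly with a low value. They report only what shows in the picture. A call takes as long as a camera call. They do not tell look-alikes from the thing itself.
- bot.recognise(target, camera): "box" ([left, top, right, bottom] as shares, 0 to 1, of the picture: columns of its width, rows of its height, round what is visible of it).
- bot.trace(target, camera): "mask" (480x640 bool, what is visible of it) and "box" ([left, top, right, bottom] as shares, 0 to 1, of the picture: columns of its width, rows of its height, round what is visible of it).
- bot.mark_of(target, camera): "at" ([row, column] as shares, 0 to 1, of the picture: columns of its width, rows of its height: a listed point, or the origin of a listed thing).
The state is a dict: "time": time; "q": joint angles; "joint_vel": joint speeds; "joint_torque": joint torques, N m; "tool_pos": TCP position; "tcp_rot": TCP orientation; "wrist_force": force on the tool from outside, world axes, zero at the start; "torque": the same for the moment, N m; "width": opening from 0.0 (shut) to 1.0 (fully open); "grip_force": force on a finger pad.
Only numpy, scipy, OpenCV 4.12 (cv2) and the standard library are available. Lean on these libraries where they do the work, as an engineer would, in place of code of your own. Each camera call takes 0.05 s, during which the arm holds its last target. There are 200 camera calls.

## Working session

There is one attempt and no reset: what is moved stays moved. The work goes in short steps, Python scripts to look and compute and a tool call to move; the robot and the scene stay as the last step left them, time stands still between calls to the robot, and variables do not carry over. Pictures are saved under pics/ and viewed, at most 10 in all, crops included, and the job is handed in when it is done.

Besides the shell and the picture viewer there is one more tool, called as name(argument=value, ...), one argument or row to a line, values as JSON. servo_tool: Moves the arm, as the interface text tells. Shifts and turns lie within -1 to 1; 1 stands for 0.15 m of shift or 180 degrees of turn. Its arguments: {"type":"object","properties":{"series":{"type":"array","items":{"type":"array","items":{"type":"number"}}},"newtons":{"type":"number"}},"required":["series"]}

```bash
mkdir -p pics; cat > h.py <<'E'
from workcell import bot
import numpy as np, cv2
def cam(n):
    i=bot.camera_info(n); f=240/np.tan(np.radians(i["vertical_fov"])/2)
    return f,i["cx"],i["cy"],np.array(i["R"]),np.array(i["t"])
def ray(n,u,v,z):
    f,cx,cy,R,t=cam(n); d=R.T@np.array([(u-cx)/f,(v-cy)/f,1]); c=-R.T@t
    return c+d*(z-c[2])/d[2]
def proj(n,X):
    f,cx,cy,R,t=cam(n); p=R@np.array(X)+t
    return np.array([cx+f*p[0]/p[2],cy+f*p[1]/p[2]])
def snap(n,fn):
    im=bot.read_camera(n); cv2.imwrite(fn,cv2.cvtColor(im,cv2.COLOR_RGB2BGR)); return im
E
python3 - <<'E'
from h import *
np.set_printoptions(precision=4,suppress=True)
for n in("top","side"):
    snap(n,f"pics/{n}0.png"); f,cx,cy,R,t=cam(n); print(n,f,cx,cy,-R.T@t,R[2])
    for k in("carton","long_box_center","short_box_center","square_box_center"):
        for r in bot.mark_of(k,n)[:4]:
            v,u=r["at"][0]*480,r["at"][1]*640
            print(k,round(r["score"],2),round(u),round(v),ray(n,u,v,0.0 if k=="carton" else .045))
s=bot.read_state(); print(s["time"],s["tool_pos"],s["tcp_rot"],s["width"])
E
```

```text
top 474.64250317306573 317.21413548221517 234.4262750746216 [ 0.3087 -0.1265  1.0122] [ 0.1428 -0.0213 -0.9895]
carton 0.71 150 216 [0.4951 0.2105 0.    ]
long_box_center 0.77 507 250 [ 0.4158 -0.5394  0.045 ]
long_box_center 0.72 432 207 [ 0.5065 -0.388   0.045 ]
short_box_center 0.9 400 310 [ 0.2943 -0.3138  0.045 ]
short_box_center 0.69 281 197 [ 0.5259 -0.0726  0.045 ]
short_box_center 0.63 225 240 [0.4375 0.0421 0.045 ]
side 499.45586866750864 323.8096839452001 239.76196048053276 [0.2156 0.5843 0.816 ] [ 0.187  -0.6689 -0.7195]
carton 0.9 225 381 [0.4977 0.2123 0.    ]
long_box_center 0.84 315 161 [ 0.5144 -0.3942  0.045 ]
long_box_center 0.74 365 132 [ 0.4227 -0.5529  0.045 ]
short_box_center 0.98 394 195 [ 0.2989 -0.3217  0.045 ]
short_box_center 0.85 292 297 [0.4326 0.0326 0.045 ]
short_box_center 0.84 262 251 [ 0.5321 -0.0648  0.045 ]
square_box_center 0.59 311 202 [ 0.4783 -0.239   0.045 ]
0.5 [ 0.2332 -0.6334  0.2312] [-3.0928 -0.5513  0.    ] 1.0041453594519
```

View pics/top0.png

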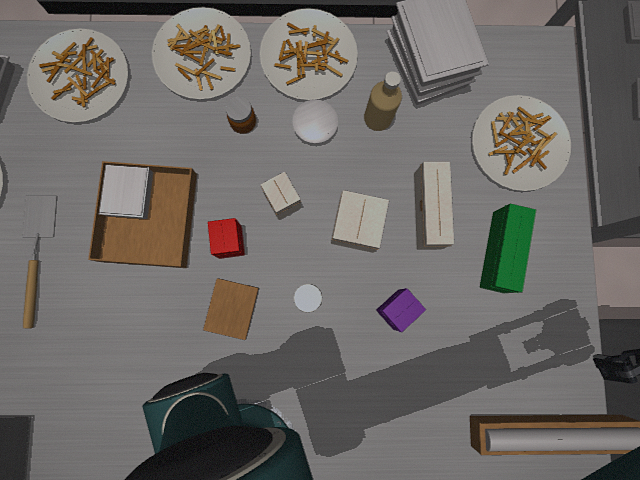

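View pics/side0.png

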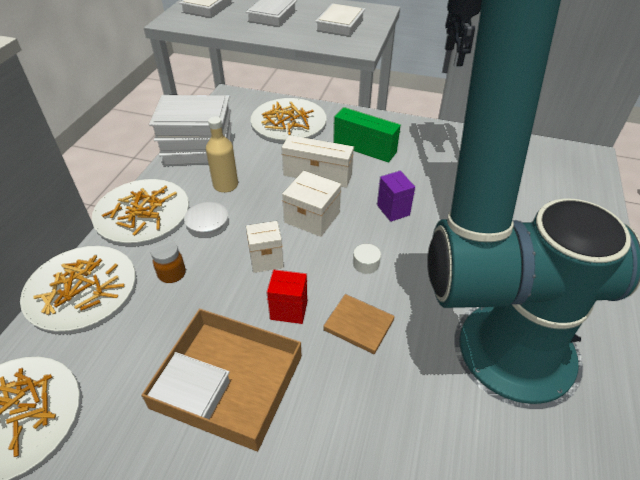

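The white candidates in the top view are these:
- **Long:** white box at (435,205). The box at (508,250) is green, so it's excluded.
- **Short:** white box at (281,195). The boxes at (226,238) and (401,310) are red and purple, so they're excluded.
- **Square:** box at (361,220), which stays where it is.

The tray sits in the carton's upper-left corner (123,191), so carton +x points up and +y points left in the image. Next I'll fit the poses from both cameras' masks and confirm the picks in one crop.

```bash
cat > fit.py <<'E'
from h import *
from scipy.optimize import minimize
def hull(n,p,dims,z0=0):
    c,s=np.cos(p[2]),np.sin(p[2]); P=[]
    for a in(-.5,.5):
        for b in(-.5,.5):
            for z in(z0,z0+dims[2]):
                P.append(proj(n,[p[0]+c*a*dims[0]-s*b*dims[1],p[1]+s*a*dims[0]+c*b*dims[1],z]))
    return cv2.convexHull(np.array(P,np.float32))
def cost(p,masks,dims,z0):
    e=0
    for n,m in masks.items():
        h=(hull(n,p,dims,z0)*8); r=np.zeros((3840//2,5120//2),np.uint8)
        cv2.fillConvexPoly(r,np.int32(np.round((h+4)/2*16)),255,shift=4)
        r=cv2.resize(r,(640,480),interpolation=cv2.INTER_AREA)/255.
        e+=np.abs(r-m).sum()/m.sum()
    return e
def fit(masks,dims,p0,z0=0):
    best=None
    for y in p0[2]:
        sim=np.array([[p0[0],p0[1],y],[p0[0]+.015,p0[1],y],[p0[0],p0[1]+.015,y],[p0[0],p0[1],y+.2]])
        r=minimize(cost,sim[0],(masks,dims,z0),method="Nelder-Mead",options=dict(initial_simplex=sim,xatol=1e-4,fatol=1e-4))
        if best is None or r.fun<best.fun: best=r
    return best.x,best.fun
def pick(k,n,X):
    uv=proj(n,X); bm=None;bd=25
    for r in bot.trace(k,n):
        m=r["mask"]; 
        if m.sum()<50: continue
        ys,xs=np.nonzero(m); d=np.hypot(xs.mean()-uv[0],ys.mean()-uv[1])
        if d<bd: bd,bm=d,m
    if bm is not None:
        bm=cv2.morphologyEx(bm.astype(np.uint8),cv2.MORPH_CLOSE,np.ones((5,5)))
        c,_=cv2.findContours(bm,cv2.RETR_EXTERNAL,cv2.CHAIN_APPROX_NONE); c=max(c,key=cv2.contourArea)
        bm=np.zeros_like(bm); cv2.drawContours(bm,[c],-1,1,-1); bm=bm.astype(float)
    return bm
D=dict(carton=(.206,.186,.05),long_box_center=(.17,.055,.09),short_box_center=(.066,.056,.09),square_box_center=(.1,.095,.09))
E
python3 - <<'E'
from fit import *
np.set_printoptions(precision=4,suppress=True)
G=dict(carton=(.496,.211,[-.2,.1]),long_box_center=(.51,-.39,[-.2,.2]),short_box_center=(.529,-.068,[0.3,-.3,.9,1.4]),square_box_center=(.478,-.239,[-.2,.2,1.4]))
ims={n:cv2.cvtColor(bot.read_camera(n),cv2.COLOR_RGB2BGR) for n in("top","side")}
for k,g in G.items():
    M={}
    for n in ims:
        m=pick(k,n,[g[0],g[1],D[k][2]/2])
        if m is None: print(k,n,"none")
        else: M[n]=m
    for sub in [M]+([{n:M[n]} for n in M] if len(M)>1 else []):
        p,f=fit(sub,D[k],g); print(k,list(sub),p,np.degrees(p[2]),round(f,3))
        if sub is M:
            for n in ims: cv2.polylines(ims[n],[np.int32(hull(n,p,D[k]).round())],True,(255,0,255),1)
a=cv2.resize(ims["top"][150:275,80:480],(800,250),interpolation=cv2.INTER_CUBIC)
b=cv2.resize(ims["side"][130:450,140:360],(240,349)); c=np.zeros((349,800,3),np.uint8); c[:,:240]=b
c2=cv2.resize(ims["side"][130:280,240:365],(290,348)); c[:348,250:540]=c2
cv2.imwrite("pics/fit0.png",np.vstack([a,c]))
E
```

```text
carton ['top', 'side'] [ 0.4936  0.2129 -0.0713] -4.086439110699494 0.064Traceback (most recent call last):
  File "<stdin>", line 12, in <module>
  File "fit.py", line 22, in fit
    r=minimize(cost,sim[0],(masks,dims,z0),method="Nelder-Mead",options=dict(initial_simplex=sim,xatol=1e-4,fatol=1e-4))
    res = _minimize_neldermead(fun, x0, args, callback, bounds=bounds,
                               **options)
    fxcc = func(xcc)
    fx = function(np.copy(x), *(wrapper_args + args))
  File "fit.py", line 13, in cost
    h=(hull(n,p,dims,z0)*8); r=np.zeros((3840//2,5120//2),np.uint8)
       ~~~~^^^^^^^^^^^^^
  File "fit.py", line 8, in hull
    P.append(proj(n,[p[0]+c*a*dims[0]-s*b*dims[1],p[1]+s*a*dims[0]+c*b*dims[1],z]))
             ~~~~^^^^^^^^^^^^^^^^^^^^^^^^^^^^^^^^^^^^^^^^^^^^^^^^^^^^^^^^^^^^^^^^^
  File "h.py", line 10, in proj
    f,cx,cy,R,t=cam(n); p=R@np.array(X)+t
                ~~~^^^
  File "h.py", line 4, in cam
    i=bot.camera_info(n); f=240/np.tan(np.radians(i["vertical_fov"])/2)
ValueError: time passes only in moves, steps and waits
```

```bash
sed -i 's/^def cam(n)/import functools\n@functools.lru_cache\ndef cam(n)/' h.py
cat > run1.py <<'E'
from fit import *
np.set_printoptions(precision=4,suppress=True)
G=dict(carton=(.496,.211,[-.2,.1]),long_box_center=(.51,-.39,[-.2,.2]),short_box_center=(.529,-.068,[0.3,-.3,.9,1.4]),square_box_center=(.478,-.239,[-.2,.2,1.4]))
ims={n:cv2.cvtColor(bot.read_camera(n),cv2.COLOR_RGB2BGR) for n in("top","side")}
for k,g in G.items():
    M={}
    for n in ims:
        m=pick(k,n,[g[0],g[1],D[k][2]/2])
        if m is None: print(k,n,"none")
        else: M[n]=m
    for sub in [M]+([{n:M[n]} for n in M] if len(M)>1 else []):
        if not sub: continue
        p,f=fit(sub,D[k],g); print(k,list(sub),p,np.degrees(p[2]),round(f,3))
        if sub is M:
            for n in ims: cv2.polylines(ims[n],[np.int32(hull(n,p,D[k]).round())],True,(255,0,255),1)
a=cv2.resize(ims["top"][150:275,80:480],(800,250),interpolation=cv2.INTER_CUBIC)
b=cv2.resize(ims["side"][130:450,140:360],(240,349)); c=np.zeros((349,800,3),np.uint8); c[:,:240]=b
c2=cv2.resize(ims["side"][130:280,240:365],(290,348)); c[:348,250:540]=c2
cv2.imwrite("pics/fit0.png",np.vstack([a,c]))
print(bot.read_state()["time"])
E
time python3 run1.py
```

```text
carton side none
carton ['top'] [ 0.4924  0.2146 -0.0699] -4.00664524854531 0.016
long_box_center ['top', 'side'] [ 0.5086 -0.3892 -0.0006] -0.0349636512884717 0.23
long_box_center ['top'] [ 0.5081 -0.3886 -0.0046] -0.2626224272331966 0.022
long_box_center ['side'] [ 0.5109 -0.398   0.0259] 1.4845594783019915 0.151
short_box_center ['top', 'side'] [ 0.529  -0.0732  0.5093] 29.181784892336754 0.131
short_box_center ['top'] [ 0.5291 -0.0727  0.5185] 29.70782998985165 0.045
short_box_center ['side'] [ 0.5315 -0.0784  0.5058] 28.982264381632568 0.054
square_box_center ['top', 'side'] [ 0.4748 -0.2332 -0.2047] -11.731126225635403 0.106
square_box_center ['top'] [ 0.4745 -0.2325 -0.2092] -11.986747286521828 0.022
square_box_center ['side'] [ 0.4764 -0.2384 -0.1822] -10.440737758926268 0.048
1.2
real	0m11.286s
user	0m12.098s
sys	0m5.337s
```

View pics/fit0.png

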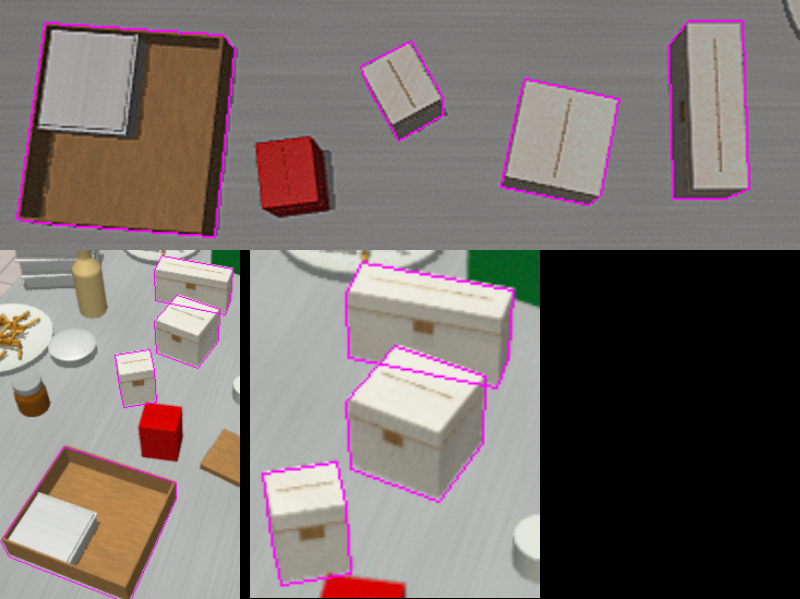

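The crop confirms the picks. The long white box is at (0.508,-0.389) with yaw 0°, the short white box at (0.529,-0.073) with yaw 29°, and the carton at (0.493,0.214) with yaw -4°. The square white box lies between the long and short ones. I'll move above the long box.

servo_tool(
  series=[
    [0.2,0.17,0,0,0,-0.025,0],
    [0.4,0.34,0,0,0,-0.05,0],
    [0.6,0.51,0,0,0,-0.075,0],
    [0.8,0.68,0,0,0,-0.1,0],
    [1,0.85,0,0,0,-0.112,0],
    [1,0.85,0,0,0,-0.112,0],
  ],
  newtons=60,
)

```text
time: 1.8
tool_pos: [0.3867, -0.5027, 0.2314]
tcp_rot: [-3.14, -0.008, -0.003]
wrist_force: [-0.7, -0.8, 0.2]
width: 1.0
grip_force: 0.0
```

servo_tool(
  series=[
    [0.2,0.2,0,0,0,0,0],
    [0.4,0.4,0,0,0,0,0],
    [0.6,0.6,0,0,0,0,0],
    [0.83,0.78,0,0,0,0,0],
    [0.83,0.78,-0.1,0,0,0,0],
    [0.83,0.78,-0.2,0,0,0,0],
    [0.83,0.78,-0.3,0,0,0,0],
    [0.83,0.78,-0.3,0,0,0,0],
    [0.83,0.78,-0.3,0,0,0,0],
  ],
)

```text
time: 2.7
tool_pos: [0.5062, -0.3895, 0.185]
tcp_rot: [-3.14, 0.001, 0.003]
wrist_force: [-0.5, 0.3, -0.2]
width: 1.001
grip_force: 0.0
```

```bash
python3 - <<'E'
from h import *
from scipy.spatial.transform import Rotation as Ro
s=bot.read_state(); print(s["time"],s["tool_pos"],Ro.from_rotvec(s["tcp_rot"]).as_matrix().round(3).tolist(),s["q"],s["wrist_force"])
im=snap("wrist","pics/w1.png")
for X in [(.508+a*.085,-.389+b*.0275,.09) for a in(-1,1) for b in(-1,1)]: print(proj("wrist",X))
E
```

```text
2.7 [ 0.50617123 -0.38952177  0.18500325] [[1.0, -0.001, -0.002], [-0.001, -1.0, 0.001], [-0.002, -0.001, -1.0]] [-6.94775024e-01  2.29293655e-01  1.73368222e+00 -2.25533594e-04
  1.18101537e+00  8.76952336e-01] [-0.51932651  0.2664915  -0.15219069]
[352.90767325 343.41503711]
[283.42674314 343.45545884]
[360.54014143 115.48596529]
[274.86067484 115.5893483 ]
```

View pics/w1.png

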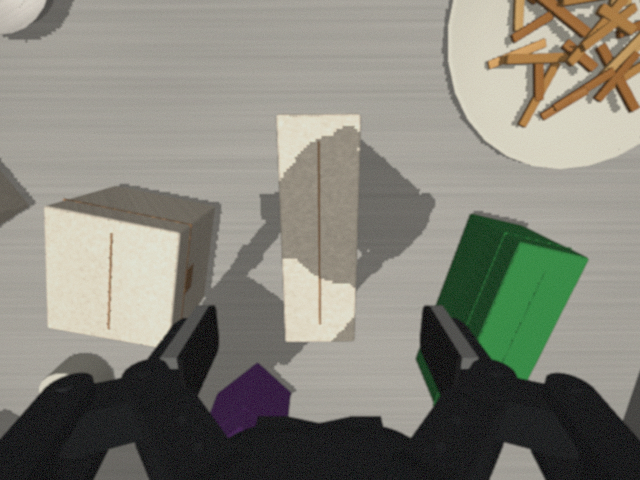

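The wrist picture shows the long white box's top at (320,228), within 2 px of the prediction. The square box is at left and the green one at right, both clear of the fingers. I'll descend and grip.

servo_tool(
  series=[
    [0.012,0,-0.15,0,0,0,0],
    [0.012,0,-0.3,0,0,0,0],
    [0.012,0,-0.45,0,0,0,0],
    [0.012,0,-0.6,0,0,0,0],
    [0.012,0,-0.75,0,0,0,0],
    [0.012,0,-0.85,0,0,0,0],
    [0.012,0,-0.85,0,0,0,0],
    [0.012,0,-0.85,0,0,0,0.2],
    [0.012,0,-0.85,0,0,0,0.4],
    [0.012,0,-0.85,0,0,0,0.7],
    [0.012,0,-0.85,0,0,0,1],
    [0.012,0,-0.85,0,0,0,1],
    [0.012,0,-0.85,0,0,0,1],
    [0.012,0,-0.85,0,0,0,1],
    [0.012,0,-0.85,0,0,0,1],
    [0.012,0,-0.85,0,0,0,1],
  ],
  newtons=45,
)

```text
time: 4.35
tool_pos: [0.5108, -0.3897, 0.0608]
tcp_rot: [3.14, 0.002, 0.004]
wrist_force: [-0.6, 1.3, 6.5]
width: 0.631
grip_force: 49.1
```

Gripped: width is 0.631, about 54 mm, with 49 N on the pads. Lifting.

servo_tool(
  series=[
    [0,0,0.03,0,0,0,1],
    [0,0,0.1,0,0,0,1],
    [0,0,0.2,0,0,0,1],
    [0,0,0.35,0,0,0,1],
    [0,0,0.5,0,0,0,1],
    [0,0,0.65,0,0,0,1],
    [0,0,0.8,0,0,0,1],
    [0,0,0.93,0,0,0,1],
    [0,0,1,0,0,0,1],
    [0,0,1,0,0,0,1],
    [0,0,1,0,0,0,1],
  ],
)

```text
time: 5.45
tool_pos: [0.5092, -0.3887, 0.2084]
tcp_rot: [-3.141, -0.001, 0.001]
wrist_force: [-0.3, 0.2, -3.7]
width: 0.634
grip_force: 48.2
```

servo_tool(
  series=[
    [0,0.05,0,0,0,0,1],
    [0,0.15,0,0,0,0,1],
    [0,0.3,0,0,0,0,1],
    [0,0.45,0,0,0,0,1],
    [0,0.6,0,0,0,0,1],
    [0,0.75,0,0,0,0,1],
    [0,0.88,0,0,0,0,1],
    [0,1,0,0,0,0,1],
  ],
)

```text
time: 6.25
tool_pos: [0.5092, -0.2364, 0.2085]
tcp_rot: [-3.141, -0.003, 0.001]
wrist_force: [-0.6, -0.5, -3.3]
width: 0.638
grip_force: 48.2
```

servo_tool(
  series=[
    [0,0.15,0,0,0,0,1],
    [0,0.3,0,0,0,0,1],
    [0,0.45,0,0,0,0,1],
    [0,0.6,0,0,0,0,1],
    [0,0.75,0,0,0,0,1],
    [0,0.88,0,0,0,0,1],
    [0,1,0,0,0,0,1],
  ],
)

```text
time: 6.95
tool_pos: [0.5091, -0.0871, 0.2087]
tcp_rot: [-3.141, -0.002, -0.0]
wrist_force: [-0.0, -0.6, -3.1]
width: 0.631
grip_force: 48.2
```

servo_tool(
  series=[
    [0,0.15,0,0,0,-0.005,1],
    [0,0.3,0,0,0,-0.01,1],
    [0,0.45,0,0,0,-0.015,1],
    [0,0.6,0,0,0,-0.02,1],
    [0,0.75,0,0,0,-0.022,1],
    [0,0.88,0,0,0,-0.022,1],
    [0,1,0,0,0,-0.022,1],
    [0,1,0,0,0,-0.022,1],
  ],
)

```text
time: 7.75
tool_pos: [0.5089, 0.0636, 0.2087]
tcp_rot: [-3.139, 0.103, 0.0]
wrist_force: [0.4, -0.2, -3.3]
width: 0.637
grip_force: 48.4
```

servo_tool(
  series=[
    [-0.02,0.12,0,0,0,0,1],
    [-0.04,0.25,0,0,0,0,1],
    [-0.06,0.38,0,0,0,0,1],
    [-0.09,0.5,0,0,0,0,1],
    [-0.11,0.6,0,0,0,0,1],
    [-0.12,0.69,0,0,0,0,1],
    [-0.12,0.69,-0.1,0,0,0,1],
    [-0.12,0.69,-0.2,0,0,0,1],
    [-0.12,0.69,-0.3,0,0,0,1],
    [-0.12,0.69,-0.3,0,0,0,1],
    [-0.12,0.69,-0.3,0,0,0,1],
  ],
)

```text
time: 8.85
tool_pos: [0.4908, 0.1638, 0.1624]
tcp_rot: [3.139, -0.108, -0.004]
wrist_force: [-0.3, -0.1, -2.7]
width: 0.637
grip_force: 48.6
```

```bash
cat > chk.py <<'E'
import sys
from h import *
fn=sys.argv[1]
ims=[cv2.cvtColor(bot.read_camera(n),cv2.COLOR_RGB2BGR) for n in("top","side")]
cv2.imwrite(fn,np.hstack([cv2.resize(ims[0][130:290,60:320],(425,262)) ,cv2.resize(ims[1][200:460,130:330],(346,450))[:262] if 0 else cv2.resize(ims[1][200:460,110:370],(262,262))]))
a=cv2.resize(ims[0][130:300,60:260],(400,340)); b=cv2.resize(ims[1][200:460,120:320],(262,340))
cv2.imwrite(fn,np.hstack([a,b]))
s=bot.read_state(); print(s["time"],s["tool_pos"],s["tcp_rot"],s["q"].round(2) if hasattr(s["q"],"round") else s["q"])
E
python3 chk.py pics/c1.png
```

```text
8.95 [0.4920315  0.1642885  0.16408464] [-3.13959849e+00  1.08131195e-01 -9.43119760e-04] [ 0.27  0.02  2.01 -0.    1.11  1.91]
```

View pics/c1.png

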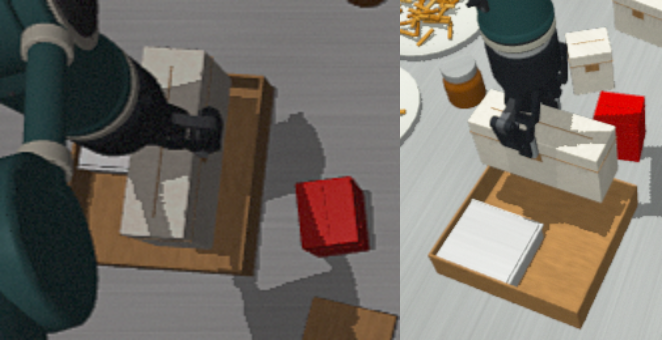

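The picture shows the long box hanging over the lane, level and parallel to the carton walls, and clear of the tray. I'll lower it, slowing down near the bottom.

servo_tool(
  series=[
    [0,0.01,-0.1,0,0,0,1],
    [0,0.01,-0.2,0,0,0,1],
    [0,0.01,-0.3,0,0,0,1],
    [0,0.01,-0.4,0,0,0,1],
    [0,0.01,-0.48,0,0,0,1],
    [0,0.01,-0.54,0,0,0,1],
    [0,0.01,-0.58,0,0,0,1],
    [0,0.01,-0.61,0,0,0,1],
    [0,0.01,-0.61,0,0,0,1],
    [0,0.01,-0.61,0,0,0,1],
  ],
)

```text
time: 9.95
tool_pos: [0.492, 0.1662, 0.0727]
tcp_rot: [-3.14, 0.107, -0.001]
wrist_force: [0.4, 0.7, -3.7]
width: 0.64
grip_force: 48.8
```

servo_tool(
  series=[
    [0,0,-0.01,0,0,0,1],
    [0,0,-0.02,0,0,0,1],
    [0,0,-0.02,0,0,0,1],
    [0,0,-0.02,0,0,0,1],
  ],
)

```text
time: 10.35
tool_pos: [0.4915, 0.1661, 0.0694]
tcp_rot: [-3.14, 0.107, -0.0]
wrist_force: [0.1, 0.3, -2.8]
width: 0.635
grip_force: 48.8
```

servo_tool(
  series=[
    [0,0,-0.01,0,0,0,1],
    [0,0,-0.02,0,0,0,1],
    [0,0,-0.02,0,0,0,1],
    [0,0,-0.02,0,0,0,1],
  ],
)

```text
time: 10.75
tool_pos: [0.4914, 0.1661, 0.0661]
tcp_rot: [3.14, -0.107, -0.0]
wrist_force: [-0.0, 0.0, -4.0]
width: 0.632
grip_force: 48.8
```

servo_tool(
  series=[
    [0,0,-0.007,0,0,0,1],
    [0,0,-0.014,0,0,0,1],
    [0,0,-0.014,0,0,0,1],
    [0,0,-0.014,0,0,0,1],
  ],
)

```text
time: 11.15
tool_pos: [0.4915, 0.1661, 0.0642]
tcp_rot: [3.14, -0.107, -0.0]
wrist_force: [0.1, -0.7, -2.3]
width: 0.634
grip_force: 48.8
```

servo_tool(
  series=[
    [0,0,-0.007,0,0,0,1],
    [0,0,-0.014,0,0,0,1],
    [0,0,-0.014,0,0,0,1],
    [0,0,-0.014,0,0,0,1],
  ],
)

```text
time: 11.55
tool_pos: [0.4915, 0.1662, 0.0638]
tcp_rot: [3.14, -0.107, -0.0]
wrist_force: [-5.9, -0.8, 10.9]
width: 0.637
grip_force: 50.2
```

Contact at z=0.0638, as expected. I'll release and rise.

servo_tool(
  series=[
    [0,0,0.007,0,0,0,0.4],
    [0,0,0.007,0,0,0,0.3],
    [0,0,0.007,0,0,0,0.15],
    [0,0,0.007,0,0,0,0],
    [0,0,0.007,0,0,0,0],
    [0,0,0.007,0,0,0,0],
    [0,0,0.1,0,0,0,0],
    [0,0,0.2,0,0,0,0],
    [0,0,0.4,0,0,0,0],
    [0,0,0.6,0,0,0,0],
    [0,0,0.8,0,0,0,0],
    [0,0,0.9,0,0,0,0],
    [0,0,0.9,0,0,0,0],
  ],
)

```text
time: 12.85
tool_pos: [0.4936, 0.1667, 0.2006]
tcp_rot: [-3.138, 0.107, -0.01]
wrist_force: [0.3, -0.1, -0.3]
width: 1.003
grip_force: 0.0
```

servo_tool(
  series=[
    [0.02,-0.15,0,0,0,0.03,0],
    [0.04,-0.35,0,0,0,0.06,0],
    [0.06,-0.55,0,0,0,0.09,0],
    [0.08,-0.75,0,0,0,0.12,0],
    [0.1,-0.9,0,0,0,0.15,0],
    [0.12,-1,0,0,0,0.17,0],
    [0.12,-1,0,0,0,0.185,0],
  ],
)

```text
time: 13.55
tool_pos: [0.5085, 0.0142, 0.195]
tcp_rot: [-3.039, -0.797, 0.005]
wrist_force: [-0.6, 0.7, 0.4]
width: 1.004
grip_force: 0.0
```

servo_tool(
  series=[
    [0.03,-0.15,0,0,0,0,0],
    [0.07,-0.35,0,0,0,0,0],
    [0.1,-0.5,0,0,0,0,0],
    [0.116,-0.6,0,0,0,0,0],
    [0.116,-0.6,-0.1,0,0,0,0],
    [0.116,-0.6,-0.1,0,0,0,0],
    [0.116,-0.6,-0.1,0,0,0,0],
  ],
)

```text
time: 14.25
tool_pos: [0.5256, -0.0728, 0.1803]
tcp_rot: [-3.037, -0.797, 0.005]
wrist_force: [-0.4, 0.6, -0.3]
width: 1.001
grip_force: 0.0
```

```bash
python3 - <<'E'
from h import *
from scipy.spatial.transform import Rotation as Ro
s=bot.read_state(); R=Ro.from_rotvec(s["tcp_rot"]).as_matrix(); print(s["time"],s["tool_pos"],np.degrees(np.arctan2(-R[1,1],-R[0,1])),np.round(s["q"],2))
im=cv2.cvtColor(bot.read_camera("wrist"),cv2.COLOR_RGB2BGR)
p=(.529,-.073,np.radians(29.4)); c,sn=np.cos(p[2]),np.sin(p[2])
P=[proj("wrist",(p[0]+c*a*.033-sn*b*.028,p[1]+sn*a*.033+c*b*.028,.09)) for a,b in((-1,-1),(1,-1),(1,1),(-1,1))]
cv2.polylines(im,[np.int32(np.round(P))],True,(255,0,255),1); cv2.imwrite("pics/w2.png",im)
E
python3 chk.py pics/c2.png; python3 -c "
import cv2,numpy as np
a=cv2.resize(cv2.imread('pics/w2.png'),(400,300));b=cv2.imread('pics/c2.png');o=np.zeros((640,662,3),np.uint8);o[:340]=b;o[340:,:400]=a;cv2.imwrite('pics/m2.png',o[:600] if 0 else cv2.resize(o,(620,600)))"
```

```text
14.25 [ 0.52558138 -0.07283051  0.18031964] 119.42847742786105 [-0.18  0.03  1.97  0.    1.15  0.87]
14.4 [ 0.52691879 -0.07306548  0.18211187] [-3.03819070e+00 -7.98742121e-01 -1.47353612e-04] [-0.18  0.03  1.96  0.    1.15  0.87]
```

View pics/m2.png

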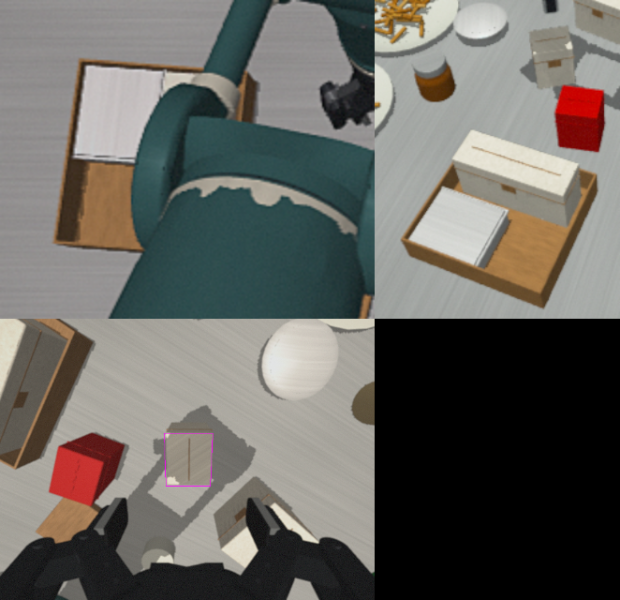

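The long box stands upright in the lane (side view at about (515,175)). In the wrist view the predicted outline sits on the short white box at (188,460), with the red box clear of the fingers. I'll descend and grip.

servo_tool(
  series=[
    [0.012,0,-0.15,0,0,0,0],
    [0.012,0,-0.3,0,0,0,0],
    [0.012,0,-0.45,0,0,0,0],
    [0.012,0,-0.6,0,0,0,0],
    [0.012,0,-0.72,0,0,0,0],
    [0.012,0,-0.81,0,0,0,0],
    [0.012,0,-0.81,0,0,0,0],
    [0.012,0,-0.81,0,0,0,0.2],
    [0.012,0,-0.81,0,0,0,0.4],
    [0.012,0,-0.81,0,0,0,0.7],
    [0.012,0,-0.81,0,0,0,1],
    [0.012,0,-0.81,0,0,0,1],
    [0.012,0,-0.81,0,0,0,1],
    [0.012,0,-0.81,0,0,0,1],
    [0.012,0,-0.81,0,0,0,1],
  ],
  newtons=40,
)

```text
time: 15.9
tool_pos: [0.5301, -0.074, 0.0621]
tcp_rot: [3.038, 0.797, 0.004]
wrist_force: [-0.3, 1.6, 5.8]
width: 0.65
grip_force: 43.5
```

servo_tool(
  series=[
    [0,0,0.03,0,0,0,1],
    [0,0,0.1,0,0,0,1],
    [0,0,0.2,0,0,0,1],
    [0,0,0.35,0,0,0,1],
    [0,0,0.5,0,0,0,1],
    [0,0,0.65,0,0,0,1],
    [0,0,0.8,0,0,0,1],
    [0,0,0.93,0,0,0,1],
    [0,0,1,0,0,0,1],
    [0,0,1,0,0,0,1],
  ],
)

```text
time: 16.9
tool_pos: [0.5301, -0.0742, 0.2133]
tcp_rot: [3.037, 0.797, 0.006]
wrist_force: [0.3, -1.0, -3.0]
width: 0.649
grip_force: 42.7
```

servo_tool(
  series=[
    [-0.01,0.05,0,0,0,0.02,1],
    [-0.04,0.15,0,0,0,0.05,1],
    [-0.07,0.3,0,0,0,0.08,1],
    [-0.11,0.45,0,0,0,0.11,1],
    [-0.15,0.6,0,0,0,0.14,1],
    [-0.19,0.75,0,0,0,0.17,1],
    [-0.22,0.88,0,0,0,0.2,1],
    [-0.25,1,0,0,0,0.22,1],
  ],
)

```text
time: 17.7
tool_pos: [0.4899, 0.0769, 0.2091]
tcp_rot: [-2.585, -1.783, 0.003]
wrist_force: [0.1, 0.2, -1.2]
width: 0.646
grip_force: 42.8
```

servo_tool(
  series=[
    [-0.04,0.15,0,0,0,0.02,1],
    [-0.08,0.3,0,0,0,0.04,1],
    [-0.12,0.45,0,0,0,0.06,1],
    [-0.16,0.6,0,0,0,0.08,1],
    [-0.2,0.75,0,0,0,0.0945,1],
    [-0.23,0.88,0,0,0,0.0945,1],
    [-0.25,1,0,0,0,0.0945,1],
    [-0.25,1,0,0,0,0.0945,1],
    [-0.25,1,0,0,0,0.0945,1],
  ],
)

```text
time: 18.6
tool_pos: [0.453, 0.2257, 0.2095]
tcp_rot: [-2.296, -2.144, 0.003]
wrist_force: [0.6, 0.1, -1.7]
width: 0.646
grip_force: 42.8
```

servo_tool(
  series=[
    [-0.03,0.12,0,0,0,0,1],
    [-0.065,0.253,0,0,0,0,1],
    [-0.065,0.253,-0.1,0,0,0,1],
    [-0.065,0.253,-0.2,0,0,0,1],
    [-0.065,0.253,-0.3,0,0,0,1],
    [-0.065,0.253,-0.3,0,0,0,1],
    [-0.065,0.253,-0.3,0,0,0,1],
  ],
)

```text
time: 19.3
tool_pos: [0.4434, 0.263, 0.1643]
tcp_rot: [-2.298, -2.141, 0.004]
wrist_force: [1.8, -0.1, -1.5]
width: 0.647
grip_force: 42.8
```

```bash
python3 chk.py pics/c3.png
```

```text
19.4 [0.44448048 0.26383036 0.16593215] [2.29798165e+00 2.14181841e+00 9.34583157e-04] [ 0.49  0.02  2.01 -0.    1.12  0.56]
```

View pics/c3.png

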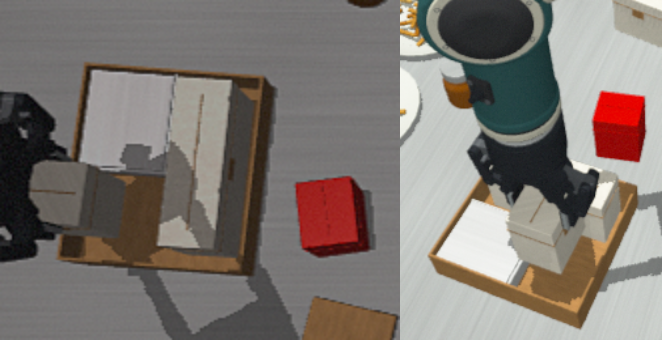

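The long box stands parallel in the lane, and the short box hangs square over the pocket. It looks shifted left at (63,190) because of parallax. Lowering.

servo_tool(
  series=[
    [0,0,-0.1,0,0,0,1],
    [0,0,-0.2,0,0,0,1],
    [0,0,-0.28,0,0,0,1],
    [0,0,-0.34,0,0,0,1],
    [0,0,-0.34,0,0,0,1],
  ],
)

```text
time: 19.9
tool_pos: [0.4423, 0.2632, 0.1121]
tcp_rot: [-2.297, -2.142, 0.007]
wrist_force: [-0.4, 0.1, -2.5]
width: 0.649
grip_force: 42.9
```

```bash
python3 - <<'E'
from fit import *
snap("side","pics/s4.png"); snap("top","pics/t4.png")
im=np.hstack([cv2.resize(cv2.imread("pics/t4.png")[150:280,60:210],(450,390)),cv2.resize(cv2.imread("pics/s4.png")[300:460,130:310],(346,308))[:,:].copy() if 0 else cv2.resize(cv2.imread("pics/s4.png")[300:460,130:275],(350,390))])
cv2.imwrite("pics/m4.png",im); print(bot.read_state()["tool_pos"],bot.read_state()["wrist_force"])
E
```

```text
[0.44377828 0.26396735 0.1141268 ] [-0.36649861  0.22737457 -1.6007205 ]
```

View pics/m4.png

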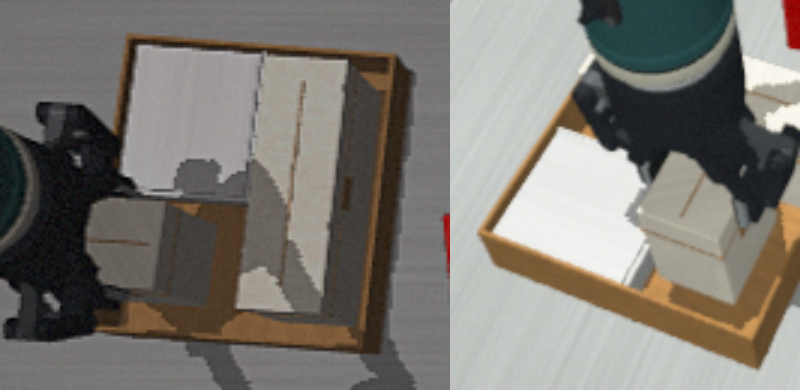

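The box hangs inside the pocket, with the tray edge and walls clear on all sides. I'll keep lowering it gently.

servo_tool(
  series=[
    [0,0,-0.07,0,0,0,1],
    [0,0,-0.14,0,0,0,1],
    [0,0,-0.2,0,0,0,1],
    [0,0,-0.25,0,0,0,1],
    [0,0,-0.28,0,0,0,1],
    [0,0,-0.29,0,0,0,1],
    [0,0,-0.29,0,0,0,1],
  ],
)

```text
time: 20.7
tool_pos: [0.4439, 0.264, 0.0708]
tcp_rot: [-2.297, -2.143, 0.001]
wrist_force: [0.3, 0.2, -1.0]
width: 0.651
grip_force: 42.9
```

servo_tool(
  series=[
    [0,0,-0.01,0,0,0,1],
    [0,0,-0.014,0,0,0,1],
    [0,0,-0.014,0,0,0,1],
    [0,0,-0.014,0,0,0,1],
  ],
)

```text
time: 21.1
tool_pos: [0.4441, 0.2641, 0.0692]
tcp_rot: [2.297, 2.143, 0.001]
wrist_force: [-0.5, 0.4, -0.8]
width: 0.652
grip_force: 42.9
```

servo_tool(
  series=[
    [0,0,-0.01,0,0,0,1],
    [0,0,-0.017,0,0,0,1],
    [0,0,-0.017,0,0,0,1],
    [0,0,-0.017,0,0,0,1],
  ],
)

```text
time: 21.5
tool_pos: [0.4439, 0.264, 0.0664]
tcp_rot: [-2.298, -2.143, 0.0]
wrist_force: [-0.7, -0.0, -1.9]
width: 0.65
grip_force: 42.9
```

servo_tool(
  series=[
    [0,0,-0.007,0,0,0,1],
    [0,0,-0.01,0,0,0,1],
    [0,0,-0.01,0,0,0,1],
    [0,0,-0.01,0,0,0,1],
  ],
)

```text
time: 21.9
tool_pos: [0.4441, 0.2641, 0.0652]
tcp_rot: [2.297, 2.143, 0.0]
wrist_force: [-1.4, -0.5, 2.1]
width: 0.65
grip_force: 43.1
```

Light contact. One more small step, then release and rise.

servo_tool(
  series=[
    [0,0,-0.005,0,0,0,1],
    [0,0,-0.005,0,0,0,1],
    [0,0,-0.005,0,0,0,0.4],
    [0,0,-0.005,0,0,0,0.3],
    [0,0,0,0,0,0,0.15],
    [0,0,0,0,0,0,0],
    [0,0,0,0,0,0,0],
    [0,0,0,0,0,0,0],
    [0,0,0.1,0,0,0,0],
    [0,0,0.2,0,0,0,0],
    [0,0,0.4,0,0,0,0],
    [0,0,0.6,0,0,0,0],
    [0,0,0.8,0,0,0,0],
    [0,0,1,0,0,0,0],
    [0,0,1,0,0,0,0],
  ],
)

```text
time: 23.4
tool_pos: [0.4469, 0.2656, 0.2203]
tcp_rot: [2.296, 2.141, 0.014]
wrist_force: [0.9, -0.8, 0.9]
width: 0.999
grip_force: 0.0
```

servo_tool(
  series=[
    [0,-0.2,0.1,0,0,0,0],
    [0,-0.4,0.2,0,0,0,0],
    [0,-0.6,0.2,0,0,0,0],
    [0,-0.8,0.2,0,0,0,0],
    [0,-1,0.2,0,0,0,0],
    [0,-1,0.2,0,0,0,0],
  ],
)

```text
time: 24.0
tool_pos: [0.4434, 0.1113, 0.244]
tcp_rot: [2.301, 2.139, -0.003]
wrist_force: [0.4, -0.2, -0.3]
width: 0.999
grip_force: 0.0
```

servo_tool(
  series=[
    [0,-0.2,0,0,0,0,0],
    [0,-0.4,0,0,0,0,0],
    [0,-0.6,0,0,0,0,0],
    [0,-0.8,0,0,0,0,0],
    [0,-1,0,0,0,0,0],
    [0,-1,0,0,0,0,0],
    [0,-1,0,0,0,0,0],
  ],
)

```text
time: 24.7
tool_pos: [0.4438, -0.0357, 0.2443]
tcp_rot: [-2.298, -2.14, 0.0]
wrist_force: [-0.5, 0.4, -0.1]
width: 1.005
grip_force: 0.0
```

```bash
python3 - <<'E'
from fit import *
np.set_printoptions(precision=4,suppress=True)
snap("side","pics/s5.png"); snap("top","pics/t5.png")
C=(.4927,.214,np.radians(-4))
for k,g in dict(long_box_center=(.49,.167,[-.2,.1]),short_box_center=(.443,.264,[1.2,1.6]),square_box_center=(.4745,-.2325,[-.3,-.1])).items():
    z0=0 if k[1]=="q" else .003
    for n in("top","side"):
        m=pick(k,n,[g[0],g[1],.048])
        if m is None: print(k,n,"none"); continue
        p,f=fit({n:m},D[k],g,z0); d=p[:2]-C[:2]; c,s=np.cos(C[2]),np.sin(C[2])
        print(k,n,p,"in carton",c*d[0]+s*d[1],-s*d[0]+c*d[1],np.degrees(p[2]-C[2]),round(f,3))
im=np.hstack([cv2.resize(cv2.imread("pics/t5.png")[150:280,60:210],(450,390)),cv2.resize(cv2.imread("pics/s5.png")[290:450,130:310],(350,390))])
cv2.imwrite("pics/m5.png",im); s=bot.read_state(); print(s["time"],s["tool_pos"])
E
```

```text
long_box_center top [ 0.4877  0.1665 -0.0527] in carton -0.0016625719657972883 -0.04777550245692312 0.9821453527197188 0.481
long_box_center side [ 0.4915  0.1633 -0.0827] in carton 0.0023529775661594544 -0.050665624014693926 -0.7392309428749066 0.067
short_box_center top [0.4414 0.2675 1.3793] in carton -0.05486423369376366 0.04983044914012872 83.02655956819012 1.182
short_box_center side [0.4446 0.2591 1.5271] in carton -0.05110306892530915 0.04162633577151093 91.49638070308797 0.064
square_box_center top [ 0.474  -0.2324 -0.2079] in carton 0.012514380137956943 -0.44662339368726206 -7.914625386525495 0.023
square_box_center side [ 0.477  -0.2382 -0.194 ] in carton 0.015882133693416095 -0.45221081447389144 -7.116702028369598 0.119
25.1 [ 0.444  -0.0353  0.2449]
```

View pics/m5.png

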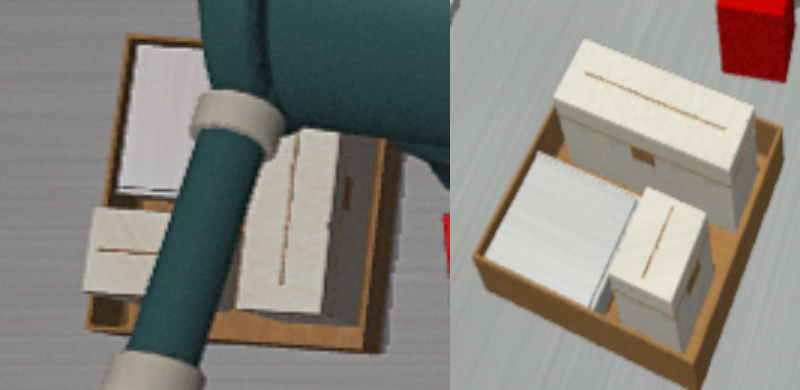

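Both boxes stand upright and flat in the carton: the long one in the lane, and the short one in the pocket at (660,270). The square box hasn't moved. Handing in.

```bash
python3 -c "
from workcell import bot
print(bot.finish_job())"
```

```text
the job is handed in; nothing more can be done
None
```

The long and short white boxes stand upright and flat in the carton beside the tray, the square box was not moved, and the job is handed in at about 25 s; no verdict was returned.

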